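# Sort the incoming specimens by kind

### The job

Sort the specimens that have come in mixed on the lab bench: stand each of the two wide lidded cups in its own bay of the two-bay carrier, stand the slim bottle in a free cell of the three-cell bottle rack, and lay the flat slide mailer flat, label up, in the shallow steel tray. Keep the cups and the bottle upright and set them down rather than drop them. Leave the bottle already in the rack, the small brown oil bottle and the tally counter where they are.

Things in the scene. Friction and masses are not known exactly. Their poses are not given: they have to be found in the camera images.
- cup_a: A lidded specimen cup, standing upright: tapered frosted body 44 mm across at the foot and 49 mm at the top, round white screw lid 56 mm across from 52 to 68 mm height (the cup is 68 mm tall); about 70 g. Origin at the centre of its underside, z up the cup. The two cups are alike.
- cup_b: The other lidded specimen cup, standing upright: tapered frosted body 44 mm across at the foot and 49 mm at the top, round white screw lid 56 mm across from 52 to 68 mm height (the cup is 68 mm tall); about 70 g. Origin at the centre of its underside, z up the cup. The two cups are alike.
- bottle: The loose slim specimen bottle, standing upright on the bench: straight round body 28 mm across with a white cap of the same width from 66 to 82 mm height (82 mm tall overall); about 40 g. Origin at the centre of its underside, z up the bottle.
- mailer: Flat white slide mailer (a closed box for microscope slides), lying with its pale blank label up: 82 mm long (x axis), 32 mm wide (y axis), 20 mm thick; about 30 g. Origin at the centre of its underside, z up. Take it across its width.
- cup_carrier: Two-bay cup carrier, fixed to the bench, grey plastic: 82 mm (x) by 161 mm (y), 26 mm high, open above, floor 3 mm thick, walls 3 mm with a 3 mm lip on the outside. One divider of full height makes two bays, each 76 mm square inside, centred at y = -40 and y = +40 mm. Origin at the centre of its underside.
- bottle_rack: Three-cell bottle rack, fixed to the bench, grey plastic: 54 mm (x) by 158 mm (y), 40 mm high, open above, floor and walls 4 mm thick. Two dividers of full height make three cells in a row, each 46 mm square inside, centred at y = -50, 0 and +50 mm. One end cell already holds a bottle. Origin at the centre of its underside.
- slide_tray: Shallow stainless steel tray, fixed to the bench: 126 mm (x) by 166 mm (y) and 14 mm high, with a narrow 5 mm flange outside, open above, floor and walls 3 mm thick; inside 120 by 160 mm. Origin at the centre of its underside.
- racked_bottle: A bottle just like the loose one, already standing in an end cell of the bottle rack; stays there. Origin at the centre of its underside.
- oil_bottle: Small brown immersion-oil bottle with a black dropper cap, 30 mm across and 62 mm tall, standing beyond the trays; not part of the job. Origin at the centre of its underside.
- tally_counter: Round steel hand tally counter, 46 mm across and 25 mm high, with a small finger ring (15 mm out) and knob at its side, lying beyond the trays; not part of the job. Origin at the centre of its underside.

How it is judged (in metres and radians):
At the end, for the whole second after the job is handed in: Cups upright on the carrier floor, one per bay; the loose bottle upright on the floor of a free rack cell (all within 0.1 rad, undersides under 10 mm up); the mailer flat (0.08 rad), label up, on the steel tray floor; all at rest; the racked bottle still standing in the rack (x of cup_a in the frame of cup_carrier between -0.025 and 0.025 m and y of cup_a in the frame of cup_carrier between -0.07 and 0.07 m and z of cup_a in the frame of cup_carrier between -0.002 and 0.01 m and angle between each of cup_a, cup_b, bottle's own z axis and vertical below 0.1 rad and linear speed of each of cup_a, cup_b, bottle, mailer below 0.02 m/s and x of cup_b in the frame of cup_carrier between -0.025 and 0.025 m and y of cup_b in the frame of cup_carrier between -0.07 and 0.07 m and z of cup_b in the frame of cup_carrier between -0.002 and 0.01 m and x of bottle in the frame of bottle_rack between -0.015 and 0.015 m and y of bottle in the frame of bottle_rack between -0.07 and 0.07 m and z of bottle in the frame of bottle_rack between -0.002 and 0.01 m and x of mailer in the frame of slide_tray between -0.05 and 0.05 m and y of mailer in the frame of slide_tray between -0.07 and 0.07 m and z of mailer in the frame of slide_tray between -0.002 and 0.008 m and angle between mailer's own z axis and vertical below 0.08 rad and z of racked_bottle in the frame of bottle_rack below 0.01 m and angle between racked_bottle's own z axis and vertical below 0.15 rad); the robot touches nothing.
It fails at once if a specimen container is tipped far from upright (angle between any of cup_a, cup_b, bottle's own z axis and vertical above 0.8 rad).
It fails at once if a specimen container is dropped (still moving faster than 0.8 m/s less than 30 mm above the bench) ((height (world z) of cup_a below 0.03 m and linear speed of cup_a above 0.8 m/s) or (height (world z) of cup_b below 0.03 m and linear speed of cup_b above 0.8 m/s) or (height (world z) of bottle below 0.03 m and linear speed of bottle above 0.8 m/s)).
It fails at once if the oil bottle or the tally counter is displaced by more than 25 mm or knocked over (distance of any of oil_bottle, tally_counter from where it was at the start of the episode above 0.025 m or angle between oil_bottle's own z axis and vertical above 0.5 rad).
It fails at once if the bottle already in the rack is lifted out, tipped or moved to another cell (distance of racked_bottle from where it was at the start of the episode above 0.03 m or angle between racked_bottle's own z axis and vertical above 0.6 rad).
It also fails if it takes over 115 s, if anything falls off the work surface, if the arm or the gripper's body presses on something with over 40 N, if the wrist force passes 120 N, or if a joint passes its speed limit or range.

### The arm

A 6-joint arm with a two-finger parallel gripper is mounted at the origin on the work surface. World frame = base frame: x ahead of the robot, y to its left, z up, the work surface at z = 0. Lengths are in mm, angles in rad, forces in N, time in s.
With the tool pointing down it reaches from about 275 to 1000 mm from the base axis. Payload 8.4 kg.
Tool frame: the origin (TCP) lies at the very end of the fingers, on their centre line; the grasp point (between the pads) lies 19 mm behind it; z points along the fingers, y is the line along which they close (so a half turn about z gives the same grasp; the last joint's range is limited). The gripper opens to 85 mm and grips with 20 to 120 N. Pads are 22 mm wide; open, the fingers measure 114 mm over their backs; the gripper's body (76 mm by 85 mm) begins 54 mm behind the grasp point. The pads swing forward as they close: fully open they stand 13 mm farther back than shut.
Start: joints at [1.126, 0.353, 1.633, -0, 1.155, -0.002], TCP at [267.793, 564.725, 231.281] pointing down, gripper open.
Joint ranges: [-2.63, 2.63], [-0.92, 2.1], [0.06, 2.66], [-1.3, 4.44], [0, 2.69], [-3.02, 3.02]. Speed limits (rad/s): [2.22, 2.22, 2.79, 3.14, 3.14, 3.14].

### API

Orientations are given as [roll, pitch, yaw] about the fixed x, y, z axes, in that order (R = Rz(yaw) Ry(pitch) Rx(roll)).
In Python, from rig import r, vision gives the robot as it stands. The module is installed in compiled form; this text tells all that it offers.
- The arm moves only by the tool play_rows, never from a script. Its argument "steps" is a list of rows, each an object with "delta_pos": the shift along the tool's x, y, z in cm, a list of three; "yaw": the turn about the tool's z in rad; "jaw": the opening in per cent of the stroke, from 0 (shut) to 100 (fully open). A call has exactly 8 rows; each row is the pose to reach, as a shift and turn from the pose commanded when the call began, along the tool's axes at that moment; what a row does not reach only later rows make up. A row lasts 1/10 s, in which the tool goes at most 50 mm and 8.59 degrees, less where a joint would pass 70% of its speed; a pose out of reach is approached as far as the arm can. A call with a gripper value outside its range is refused whole. The fingers move at their own pace and stop on an object; "grip_force" is the grip in N (left out, the last holds). Time passes only in rows, so rows that repeat a pose let the fingers close, or fill a call up. It gives the time, the measured TCP pose, the force, the opening and the grip force at its end, in the units of the state.
- r.sense(): the state, without advancing time (a new reading comes with each control period).
- vision.grab_frame(name): name is "side" or "top" or "wrist"; returns (picture, depth): 480x640x3 uint8, red, green, blue; 480x640 float32, mm along the optical axis (not along the pixel's ray), 0 where there is no reading.
- vision.calibration(name): a dict with "mtx" (3x3 intrinsics, pixels), "k1" (the pictures are not rectified: a ray, as slopes to the right and down, at radius r is drawn at 1 + k1 r^2 times it, then the intrinsics apply), "extrinsics" (4x4, takes a point from camera to world coordinates). Camera axes: x right, y down, z forward; pixel columns grow to the right and rows downward; lengths in mm; the calibration is good to about 2 mm. A picture is of the moment at which its call begins: read the wrist's pose just before it. calibration takes no time and is no camera call; for the wrist camera it gives the pose at the moment of the call.
- r.sign_off(): hands the job in; it is judged then, once.
Trained networks look in the newest picture that a camera, given by its name, has taken for a name from the list of things; names that differ only in an ending like _2 or _b are one class to them, and where a whole thing is asked for, a point or a joint stands for the part that bears it (a point fixed in the world has none). Each returns a list of dicts, best first, with "conf" (0 to 1); they miss things now and then, are a little off and sometimes report something else, mostly with a low value. They report only what shows in the picture. A call takes as long as a camera call.
- vision.cut_out(camera, thing): "region" (480x640 bool, what is visible of it) and "uv" ([column, row] in pixels, amid what is visible of it).
- vision.landmark_of(camera, thing): "uv" ([column, row] in pixels: a listed point, or the origin of a listed thing).
The state is a dict: "clock": time; "qpos": joint angles; "qvel": joint speeds; "joint_efforts": joint torques, N m; "eef_pos": TCP position; "tcp_rot": TCP orientation; "contact_force": force on the tool from outside, world axes, zero at the start; "wrist_torque": the same for the moment, N m; "opening": opening from 0.0 (shut) to 1.0 (fully open); "grasp_force": force on a finger pad.
Only numpy, scipy, OpenCV 4.12 (cv2) and the standard library are available. Lean on these libraries where they do the work, as an engineer would, in place of code of your own. Each camera call takes 0.05 s, during which the arm holds its last target. There are 200 camera calls.

## Working session

There is one attempt and no reset: what is moved stays moved. The work goes in short steps, Python scripts to look and compute and a tool call to move; the robot and the scene stay as the last step left them, time stands still between calls to the robot, and variables do not carry over. Pictures are saved under pics/ and viewed, at most 14 in all, crops included, and the job is handed in when it is done.

Besides the shell and the picture viewer there is one more tool, called after "Call:" in YAML: its name, and indented under it one key for each argument. play_rows: Moves the arm, as the interface text tells. Its arguments: {"type":"object","properties":{"steps":{"type":"array"},"grip_force":{"type":"number"}},"required":["steps"]}

```bash
mkdir -p pics; cat > h.py <<'E'
import numpy as np, cv2
from rig import r, vision
def save(n,f):
    p,d=vision.grab_frame(n); cv2.imwrite(f'pics/{f}.png',p[:,:,::-1]); return p,d
def ray(cal,uv):
    K=np.array(cal['mtx']);k=cal['k1']
    a=np.array([(uv[0]-K[0,2])/K[0,0],(uv[1]-K[1,2])/K[1,1]]);s=a.copy()
    for _ in range(20): s=a/(1+k*(s@s))
    return np.array([s[0],s[1],1.])
def cloud(cal,d,mask):
    E=np.array(cal['extrinsics']);v,u=np.nonzero(mask&(d>0))
    K=np.array(cal['mtx']);P=[]
    a=np.stack([(u-K[0,2])/K[0,0],(v-K[1,2])/K[1,1]],1);s=a.copy()
    for _ in range(20): s=a/(1+cal['k1']*(s**2).sum(1,keepdims=True))
    z=d[v,u];C=np.c_[s*z[:,None],z]
    return C@E[:3,:3].T+E[:3,3]
def onplane(cal,uv,h):
    E=np.array(cal['extrinsics']);w=E[:3,:3]@ray(cal,uv);return E[:3,3]+w*(h-E[2,3])/w[2]
E
python3 - <<'E'
from h import *
s=r.sense();print(s['eef_pos'],s['tcp_rot'],s['clock'])
T=['cup_a','bottle','mailer','cup_carrier','bottle_rack','slide_tray','oil_bottle','tally_counter']
for n in('top','side'):
    p,d=save(n,n+'0');cal=vision.calibration(n);print(n,np.round(cal['extrinsics'],2).tolist())
    for t in T:
        for o in vision.cut_out(n,t)[:3]:
            if o['conf']<.3: continue
            c=cloud(cal,d,o['region'])
            if len(c)<10: continue
            hi=c[c[:,2]>np.percentile(c[:,2],95)-5]
            print(t,round(o['conf'],2),np.round(o['uv']),len(c),'med',np.round(np.median(c,0)),'topmid',np.round((hi.max(0)+hi.min(0))/2),'lo',np.round(np.percentile(c,2,axis=0)),'hi',np.round(np.percentile(c,98,axis=0)))
E
```

```text
[267.5905293  564.26406116 230.53580086] [-3.14013618e+00  1.48695131e-05  2.69877679e+00] 0.0
top [[0.03, -0.98, 0.17, 427.38], [-1.0, -0.03, -0.03, 20.47], [0.04, -0.17, -0.98, 1008.85], [0.0, 0.0, 0.0, 1.0]]
cup_a 0.82 [387. 325.] 798 med [ 438. -107.   68.] topmid [ 438. -108.   70.] lo [ 414. -133.   60.] hi [463. -82.  72.]
cup_a 0.74 [274. 317.] 792 med [446.  89.  68.] topmid [447.  89.  70.] lo [423.  64.  64.] hi [471. 114.  72.]
bottle 0.85 [484. 339.] 406 med [ 418. -283.   78.] topmid [ 416. -290.   82.] lo [ 404. -301.    2.] hi [ 430. -276.   84.]
bottle 0.33 [331. 221.] 2366 med [630. -11.   7.] topmid [630.  -1.  60.] lo [591. -76.   0.] hi [664.  74.  42.]
mailer 0.63 [168. 325.] 866 med [420. 285.  20.] topmid [419. 285.  21.] lo [379. 268.   7.] hi [459. 303.  23.]
cup_carrier 0.67 [194. 242.] 4089 med [586. 245.   4.] topmid [583. 244.  26.] lo [535. 164.  -1.] hi [634. 325.  27.]
bottle_rack 0.85 [330. 220.] 2368 med [630. -10.   7.] topmid [630.  -1.  58.] lo [592. -76.   1.] hi [664.  74.  42.]
slide_tray 0.83 [457. 243.] 6241 med [ 599. -252.    3.] topmid [ 
[... 1053 characters left out ...]
 med [586. 238.   6.] topmid [584. 241.  26.] lo [533. 157.   1.] hi [635. 323.  27.]
bottle_rack 0.93 [334. 245.] 2110 med [629. -27.  24.] topmid [629.  -3.  41.] lo [592. -83.   4.] hi [666.  72.  42.]
slide_tray 0.77 [392. 357.] 8726 med [ 601. -257.    4.] topmid [ 600. -252.   15.] lo [ 528. -338.    1.] hi [ 673. -165.   16.]
slide_tray 0.5 [259. 172.] 2342 med [586. 239.   5.] topmid [585. 241.  26.] lo [533. 157.   0.] hi [637. 324.  27.]
oil_bottle 0.78 [371. 173.] 337 med [790. 119.  30.] topmid [796. 125.  58.] lo [780. 110.  -1.] hi [836. 171.  60.]
tally_counter 0.93 [445. 269.] 546 med [ 784. -158.   25.] topmid [ 789. -153.   25.] lo [ 765. -175.    7.] hi [ 808. -133.   27.]
```

View pics/top0.png

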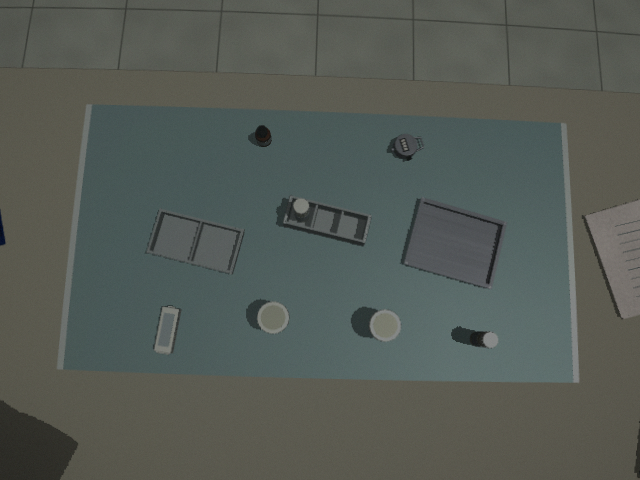

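View pics/side0.png

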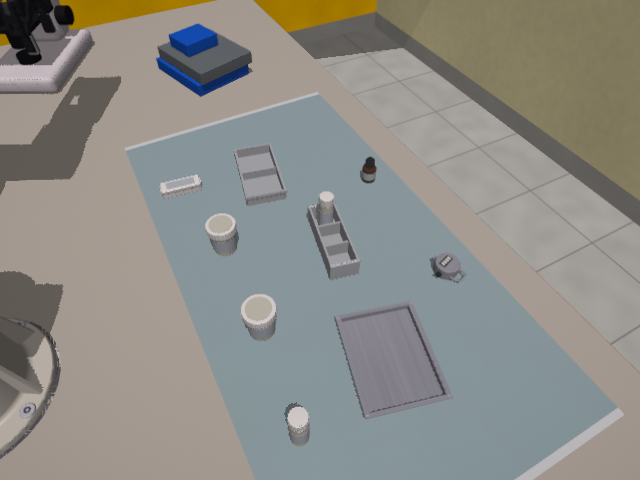

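```bash
python3 - <<'E'
from h import *
# yaw estimates by min area rect / PCA
p={}
for n in('top','side'):
    vision.grab_frame(n) if 0 else None
p,d=vision.grab_frame('top');cal=vision.calibration('top')
H,W=d.shape
c=cloud(cal,d,np.ones((H,W),bool))
def rect(name,box,z0,z1):
    q=c[(c[:,0]>box[0])&(c[:,0]<box[1])&(c[:,1]>box[2])&(c[:,1]<box[3])&(c[:,2]>z0)&(c[:,2]<z1)]
    print(name,len(q),cv2.minAreaRect(q[:,:2].astype(np.float32)),np.round(np.median(q[:,2]),1))
rect('mailer',(350,490,240,330),15,26)
rect('carrier',(510,660,140,345),20,32)
rect('rack',(570,690,-110,100),36,45)
rect('rackedbottle',(570,690,-110,100),74,90)
rect('tray',(500,700,-360,-145),10,20)
rect('bottle',(390,450,-320,-260),76,90)
rect('cupR',(390,490,-150,-60),62,76)
rect('cupL',(390,490,50,130),62,76)
E
```

```text
mailer 807 ((419.6885070800781, 286.417236328125), (33.42905807495117, 85.74697875976562), 82.0665054321289) 19.9
carrier 872 ((583.87060546875, 243.98532104492188), (167.05726623535156, 88.4873275756836), 77.8427734375) 24.9
rack 614 ((630.6553955078125, -1.376312255859375), (157.94790649414062, 55.45396041870117), 77.7896728515625) 39.4
rackedbottle 217 ((642.4404296875, 47.212867736816406), (28.067045211791992, 27.68878746032715), 81.21051025390625) 85.6
tray 1248 ((598.2507934570312, -250.18699645996094), (174.68374633789062, 137.41358947753906), 75.41610717773438) 13.9
bottle 213 ((417.01519775390625, -289.5095520019531), (26.345584869384766, 28.688709259033203), 75.18608093261719) 81.7
cupR 783 ((438.3976745605469, -107.70732879638672), (54.19400405883789, 54.48435974121094), 56.26357650756836) 68.2
cupL 792 ((446.6331481933594, 89.43522644042969), (53.8481559753418, 54.222957611083984), 36.41171646118164) 68.2
```

The top view shows the mailer at (167,330), the cups at (273,317) and (385,325), and the bottle at (489,340). The carrier is at (195,242), the tray at (455,243) and the rack at (328,220), with its left cell taken. The side view agrees with these within about 3 mm, and the heights (20, 68, 82 mm) match the text.

```bash
cat >> h.py <<'E'
from scipy.spatial.transform import Rotation as Ro
def go(*wps):
    s=r.sense();p=np.array(s['eef_pos']);R=Ro.from_euler('xyz',s['tcp_rot']).as_matrix();y0=s['tcp_rot'][2]
    print('t',round(s['clock'],2),'tcp',np.round(p,1),'yaw',round(np.degrees(y0),1),'open',round(s['opening'],3),'F',np.round(s['contact_force'],1),'g',round(s['grasp_force'],1))
    for w in wps:
        d=R.T@(np.array(w[:3])-p)/10; t=-(np.radians(w[3])-y0); t=(t+np.pi)%(2*np.pi)-np.pi
        print(w,'->',np.round(d,2).tolist(),'yaw',round(t,3))
E
python3 - <<'E'
from h import *
go((420,286,120,172),(420,286,40,172),(420,286,3,172))
E
```

```text
t 0.95 tcp [267.8 564.7 231.3] yaw 154.6 open 1.0 F [-1.  -0.2 -0.6] g 0.0
(420, 286, 120, 172) -> [-25.69, -18.66, 11.13] yaw -0.303
(420, 286, 40, 172) -> [-25.69, -18.66, 19.13] yaw -0.303
(420, 286, 3, 172) -> [-25.69, -18.66, 22.83] yaw -0.303
```

Call:
play_rows:
  steps:
    - {"delta_pos": [-25.7,-18.65,11.1],"yaw": -0.3,"jaw": 100}
    - {"delta_pos": [-25.7,-18.65,11.1],"yaw": -0.3,"jaw": 100}
    - {"delta_pos": [-25.7,-18.65,11.1],"yaw": -0.3,"jaw": 100}
    - {"delta_pos": [-25.7,-18.65,11.1],"yaw": -0.3,"jaw": 100}
    - {"delta_pos": [-25.7,-18.65,11.1],"yaw": -0.3,"jaw": 100}
    - {"delta_pos": [-25.7,-18.65,11.1],"yaw": -0.3,"jaw": 100}
    - {"delta_pos": [-25.7,-18.65,11.1],"yaw": -0.3,"jaw": 100}
    - {"delta_pos": [-25.7,-18.65,11.1],"yaw": -0.3,"jaw": 100}

```text
clock: 1.75
eef_pos: [420.6, 282.3, 118.8]
tcp_rot: [-3.139, -0.002, 2.995]
contact_force: [-0.1, 0.1, -0.1]
opening: 0.999
grasp_force: 0.0
```

```bash
python3 - <<'E'
from h import *
p,d=save('wrist','w1');cal=vision.calibration('wrist')
c=cloud(cal,d,np.ones(d.shape,bool))
q=c[(c[:,0]>350)&(c[:,0]<490)&(c[:,1]>240)&(c[:,1]<330)&(c[:,2]>14)&(c[:,2]<26)]
print(cv2.minAreaRect(q[:,:2].astype(np.float32)),np.median(q[:,2]))
go((420,286,40,172),(420,286,3,172))
E
```

```text
((419.6244201660156, 287.4273376464844), (31.774099349975586, 87.48340606689453), 82.50777435302734) 21.28022841690651
t 1.8 tcp [420.5 284.2 119.7] yaw 171.6 open 0.999 F [ 0.4  0.5 -0.7] g 0.0
(420, 286, 40, 172) -> [0.07, 0.18, 7.97] yaw -0.007
(420, 286, 3, 172) -> [0.06, 0.18, 11.67] yaw -0.007
```

View pics/w1.png

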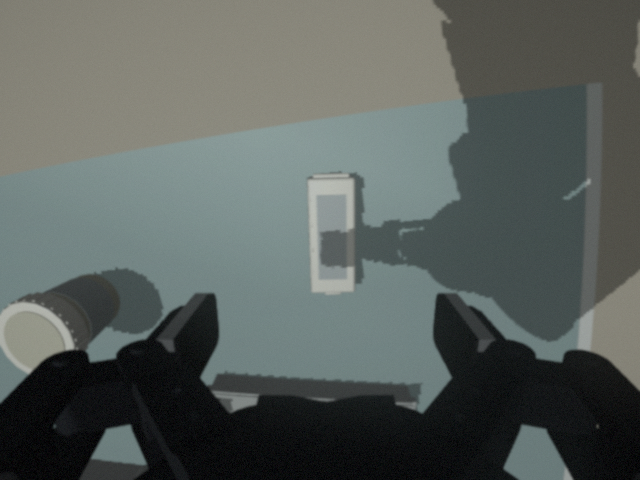

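The wrist view has the mailer at (332,235), centred between the fingers and square to them. It measures (419.6, 287.4), which agrees with the top view.

Call:
play_rows:
  grip_force: 35
  steps:
    - {"delta_pos": [0.1,0.25,4],"yaw": 0,"jaw": 70}
    - {"delta_pos": [0.1,0.25,8],"yaw": 0,"jaw": 70}
    - {"delta_pos": [0.1,0.25,10.5],"yaw": 0,"jaw": 70}
    - {"delta_pos": [0.1,0.25,11.6],"yaw": 0,"jaw": 60}
    - {"delta_pos": [0.1,0.25,11.6],"yaw": 0,"jaw": 55}
    - {"delta_pos": [0.1,0.25,11.6],"yaw": 0,"jaw": 20}
    - {"delta_pos": [0.1,0.25,11.6],"yaw": 0,"jaw": 0}
    - {"delta_pos": [0.1,0.25,11.6],"yaw": 0,"jaw": 0}

```text
clock: 2.6
eef_pos: [420.3, 289.3, 5.5]
tcp_rot: [3.14, 0.002, 2.999]
contact_force: [0.1, 0.2, 0.6]
opening: 0.364
grasp_force: 35.4
```

```bash
python3 - <<'E'
from h import *
go((419,287,140,172),(598.2,-250.2,140,165.5),(598.2,-250.2,8,165.5))
E
```

```text
t 2.6 tcp [420.3 289.3   5.5] yaw 171.8 open 0.364 F [0.1 0.2 0.6] g 35.4
(419, 287, 140, 172) -> [0.07, -0.23, -13.45] yaw -0.003
(598.2, -250.2, 140, 165.5) -> [-25.31, -50.85, -13.48] yaw 0.11
(598.2, -250.2, 8, 165.5) -> [-25.29, -50.87, -0.28] yaw 0.11
```

Call:
play_rows:
  steps:
    - {"delta_pos": [0,0,-5],"yaw": 0,"jaw": 0}
    - {"delta_pos": [0,0,-10],"yaw": 0,"jaw": 0}
    - {"delta_pos": [0,0,-13.5],"yaw": 0,"jaw": 0}
    - {"delta_pos": [-2.2,-4.4,-13.5],"yaw": 0.02,"jaw": 0}
    - {"delta_pos": [-4.4,-8.8,-13.5],"yaw": 0.04,"jaw": 0}
    - {"delta_pos": [-6.6,-13.2,-13.5],"yaw": 0.06,"jaw": 0}
    - {"delta_pos": [-8.8,-17.6,-13.5],"yaw": 0.08,"jaw": 0}
    - {"delta_pos": [-11,-22,-13.5],"yaw": 0.1,"jaw": 0}

```text
clock: 3.4
eef_pos: [497.6, 53.4, 140.3]
tcp_rot: [3.141, 0.002, 2.898]
contact_force: [2.1, 0.2, 0.1]
opening: 0.359
grasp_force: 35.3
```

```bash
python3 - <<'E'
from h import *
go((598.2,-250.2,140,165.5),(598.2,-250.2,60,165.5))
E
```

```text
t 3.4 tcp [497.6  53.4 140.3] yaw 166.0 open 0.359 F [2.1 0.2 0.1] g 35.3
(598.2, -250.2, 140, 165.5) -> [-17.08, -27.04, 0.05] yaw 0.01
(598.2, -250.2, 60, 165.5) -> [-17.07, -27.05, 8.05] yaw 0.01
```

Call:
play_rows:
  steps:
    - {"delta_pos": [-2.6,-4.1,0],"yaw": 0,"jaw": 0}
    - {"delta_pos": [-5.2,-8.2,0],"yaw": 0,"jaw": 0}
    - {"delta_pos": [-7.8,-12.3,0],"yaw": 0,"jaw": 0}
    - {"delta_pos": [-10.4,-16.4,0],"yaw": 0,"jaw": 0}
    - {"delta_pos": [-13,-20.5,0],"yaw": 0,"jaw": 0}
    - {"delta_pos": [-15.6,-24.6,0],"yaw": 0,"jaw": 0}
    - {"delta_pos": [-17.1,-27,3],"yaw": 0,"jaw": 0}
    - {"delta_pos": [-17.1,-27,7],"yaw": 0,"jaw": 0}

```text
clock: 4.2
eef_pos: [601.5, -253.0, 71.6]
tcp_rot: [-3.14, 0.008, 2.896]
contact_force: [0.4, 0.9, -0.1]
opening: 0.364
grasp_force: 35.3
```

```bash
python3 - <<'E'
from h import *
go((598.2,-250.2,8,165.5))
E
```

```text
t 4.2 tcp [ 601.5 -253.    71.6] yaw 165.9 open 0.364 F [ 0.4  0.9 -0.1] g 35.3
(598.2, -250.2, 8, 165.5) -> [0.44, 0.2, 6.36] yaw 0.007
```

Call:
play_rows:
  steps:
    - {"delta_pos": [0.2,0.1,3],"yaw": 0,"jaw": 0}
    - {"delta_pos": [0.2,0.1,5],"yaw": 0,"jaw": 0}
    - {"delta_pos": [0.2,0.1,5.7],"yaw": 0,"jaw": 0}
    - {"delta_pos": [0.2,0.1,6.1],"yaw": 0,"jaw": 0}
    - {"delta_pos": [0.2,0.1,6.15],"yaw": 0,"jaw": 0}
    - {"delta_pos": [0.2,0.1,6.15],"yaw": 0,"jaw": 0}
    - {"delta_pos": [0.2,0.1,6.15],"yaw": 0,"jaw": 60}
    - {"delta_pos": [0.2,0.1,6.15],"yaw": 0,"jaw": 60}

```text
clock: 5.0
eef_pos: [596.9, -246.6, 8.6]
tcp_rot: [-3.141, 0.001, 2.899]
contact_force: [0.4, 0.6, 0.0]
opening: 0.597
grasp_force: 0.0
```

```bash
python3 - <<'E'
from h import *
go((600,-252,110,165.5),(417.5,-290.5,120,90),(417.5,-290.5,46,90))
E
```

```text
t 5.0 tcp [ 596.9 -246.6    8.6] yaw 166.1 open 0.597 F [0.4 0.6 0. ] g 0.0
(600, -252, 110, 165.5) -> [-0.44, -0.45, -10.14] yaw 0.01
(417.5, -290.5, 120, 90) -> [16.35, -8.58, -11.16] yaw 1.328
(417.5, -290.5, 46, 90) -> [16.36, -8.58, -3.76] yaw 1.328
```

Call:
play_rows:
  steps:
    - {"delta_pos": [0,0,-5],"yaw": 0,"jaw": 60}
    - {"delta_pos": [0,0,-9.8],"yaw": 0,"jaw": 60}
    - {"delta_pos": [2.7,-1.4,-11.5],"yaw": 0.14,"jaw": 80}
    - {"delta_pos": [5.4,-2.8,-12],"yaw": 0.28,"jaw": 100}
    - {"delta_pos": [8.1,-4.2,-12],"yaw": 0.42,"jaw": 100}
    - {"delta_pos": [10.8,-5.6,-12],"yaw": 0.56,"jaw": 100}
    - {"delta_pos": [13.5,-7.1,-12],"yaw": 0.7,"jaw": 100}
    - {"delta_pos": [16.3,-8.6,-12],"yaw": 0.84,"jaw": 100}

```text
clock: 5.8
eef_pos: [416.6, -291.0, 128.2]
tcp_rot: [3.141, 0.001, 2.053]
contact_force: [1.5, -1.2, 0.3]
opening: 1.002
grasp_force: 0.0
```

```bash
python3 - <<'E'
from h import *
p,d=save('wrist','w2');cal=vision.calibration('wrist')
c=cloud(cal,d,np.ones(d.shape,bool))
q=c[(c[:,0]>380)&(c[:,0]<455)&(c[:,1]>-330)&(c[:,1]<-250)&(c[:,2]>76)&(c[:,2]<90)]
print(len(q))
if len(q)>5: print(cv2.minAreaRect(q[:,:2].astype(np.float32)),np.median(q[:,2]))
p,d=save('top','t2');cal=vision.calibration('top')
c=cloud(cal,d,np.ones(d.shape,bool))
q=c[(c[:,0]>530)&(c[:,0]<660)&(c[:,1]>-310)&(c[:,1]<-190)&(c[:,2]>16)&(c[:,2]<30)]
print('mailer',len(q))
if len(q)>5: print(cv2.minAreaRect(q[:,:2].astype(np.float32)),np.percentile(q[:,2],[5,50,95]))
go((417.5,-290.5,120,80),(417.5,-290.5,46,80))
E
```

```text
2019
((413.4520263671875, -290.35980224609375), (28.96538734436035, 28.853252410888672), 52.751129150390625) 81.57771166195076
mailer 787
((597.6824340820312, -251.29196166992188), (75.4452896118164, 138.78883361816406), 70.14463806152344) [17.62022903 22.74441374 25.98765132]
t 5.9 tcp [ 414.1 -290.7  127.8] yaw 117.6 open 1.002 F [ 0.4 -0.9 -0.4] g 0.0
(417.5, -290.5, 120, 80) -> [-0.14, 0.31, 0.78] yaw 0.657
(417.5, -290.5, 46, 80) -> [-0.15, 0.32, 8.18] yaw 0.657
```

Call:
play_rows:
  steps:
    - {"delta_pos": [-0.1,0.15,0.5],"yaw": 0.14,"jaw": 100}
    - {"delta_pos": [-0.1,0.15,0.5],"yaw": 0.28,"jaw": 100}
    - {"delta_pos": [-0.1,0.15,0.5],"yaw": 0.42,"jaw": 100}
    - {"delta_pos": [-0.1,0.15,0.5],"yaw": 0.56,"jaw": 100}
    - {"delta_pos": [-0.1,0.15,1],"yaw": 0.66,"jaw": 100}
    - {"delta_pos": [-0.1,0.15,4],"yaw": 0.66,"jaw": 100}
    - {"delta_pos": [-0.1,0.15,7],"yaw": 0.66,"jaw": 100}
    - {"delta_pos": [-0.1,0.15,8.1],"yaw": 0.66,"jaw": 100}

```text
clock: 6.7
eef_pos: [418.8, -290.1, 44.9]
tcp_rot: [-3.139, -0.001, 1.4]
contact_force: [1.0, -0.1, 0.4]
opening: 1.002
grasp_force: 0.0
```

Call:
play_rows:
  steps:
    - {"delta_pos": [0,0,0],"yaw": 0,"jaw": 80}
    - {"delta_pos": [0,0,0],"yaw": 0,"jaw": 60}
    - {"delta_pos": [0,0,0],"yaw": 0,"jaw": 50}
    - {"delta_pos": [0,0,0],"yaw": 0,"jaw": 42}
    - {"delta_pos": [0,0,0],"yaw": 0,"jaw": 36}
    - {"delta_pos": [0,0,0],"yaw": 0,"jaw": 30}
    - {"delta_pos": [0,0,0],"yaw": 0,"jaw": 10}
    - {"delta_pos": [0,0,0],"yaw": 0,"jaw": 0}

```text
clock: 7.5
eef_pos: [419.7, -291.3, 47.5]
tcp_rot: [3.141, 0.001, 1.399]
contact_force: [-1.0, 0.4, 6.5]
opening: 0.321
grasp_force: 34.1
```

```bash
python3 - <<'E'
from h import *
go((417,-290.5,130,80),(620.1,-50.2,130,77.8),(620.1,-50.2,52,77.8))
E
```

```text
t 7.5 tcp [ 419.7 -291.3   47.5] yaw 80.1 open 0.321 F [-1.   0.4  6.5] g 34.1
(417, -290.5, 130, 80) -> [0.02, -0.27, -8.25] yaw 0.003
(620.1, -50.2, 130, 77.8) -> [27.18, 15.63, -8.25] yaw 0.041
(620.1, -50.2, 52, 77.8) -> [27.18, 15.62, -0.45] yaw 0.041
```

View pics/t2.png

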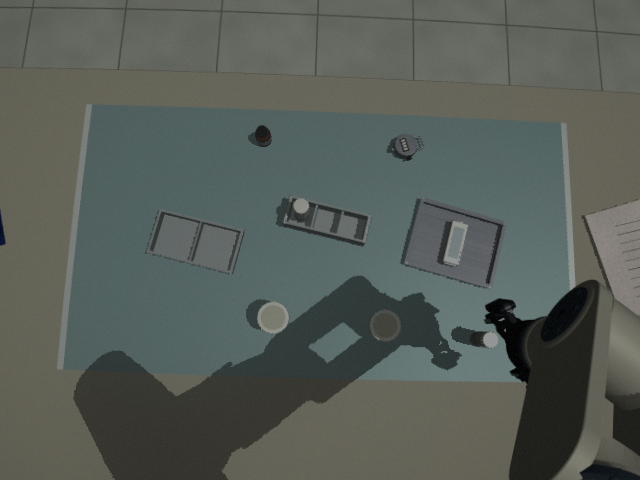

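The mailer lies label up in the middle of the tray at (454,243). The bottle is gripped at an opening of 27 mm, matching its 28 mm width.

Call:
play_rows:
  steps:
    - {"delta_pos": [0,0,-4],"yaw": 0,"jaw": 0}
    - {"delta_pos": [0,0,-8.3],"yaw": 0,"jaw": 0}
    - {"delta_pos": [3.6,2.1,-8.3],"yaw": 0.02,"jaw": 0}
    - {"delta_pos": [7.2,4.2,-8.3],"yaw": 0.04,"jaw": 0}
    - {"delta_pos": [10.8,6.3,-8.3],"yaw": 0.04,"jaw": 0}
    - {"delta_pos": [14.4,8.4,-8.3],"yaw": 0.04,"jaw": 0}
    - {"delta_pos": [18,10.5,-8.3],"yaw": 0.04,"jaw": 0}
    - {"delta_pos": [21.6,12.6,-8.3],"yaw": 0.04,"jaw": 0}

```text
clock: 8.3
eef_pos: [581.3, -98.1, 129.9]
tcp_rot: [3.141, 0.0, 1.359]
contact_force: [0.7, -0.9, -0.4]
opening: 0.319
grasp_force: 34.8
```

```bash
python3 - <<'E'
from h import *
go((620.1,-50.2,130,77.8),(620.1,-50.2,52,77.8))
E
```

```text
t 8.3 tcp [581.3 -98.1 129.9] yaw 77.9 open 0.319 F [ 0.7 -0.9 -0.4] g 34.8
(620.1, -50.2, 130, 77.8) -> [5.5, 2.79, -0.01] yaw 0.001
(620.1, -50.2, 52, 77.8) -> [5.5, 2.79, 7.79] yaw 0.001
```

Call:
play_rows:
  steps:
    - {"delta_pos": [3,1.5,0],"yaw": 0,"jaw": 0}
    - {"delta_pos": [5.5,2.8,0],"yaw": 0,"jaw": 0}
    - {"delta_pos": [5.5,2.8,0],"yaw": 0,"jaw": 0}
    - {"delta_pos": [5.5,2.8,0],"yaw": 0,"jaw": 0}
    - {"delta_pos": [5.5,2.8,0],"yaw": 0,"jaw": 0}
    - {"delta_pos": [5.5,2.8,1],"yaw": 0,"jaw": 0}
    - {"delta_pos": [5.5,2.8,2],"yaw": 0,"jaw": 0}
    - {"delta_pos": [5.5,2.8,2.5],"yaw": 0,"jaw": 0}

```text
clock: 9.1
eef_pos: [618.2, -52.3, 103.2]
tcp_rot: [-3.14, 0.0, 1.358]
contact_force: [0.7, -0.4, -0.8]
opening: 0.318
grasp_force: 34.8
```

```bash
python3 - <<'E'
from h import *
for n in ('top','side'):
    p,d=save(n,n+'3');cal=vision.calibration(n)
    c=cloud(cal,d,np.ones(d.shape,bool))
    q=c[(c[:,0]>570)&(c[:,0]<690)&(c[:,1]>-110)&(c[:,1]<100)&(c[:,2]>36)&(c[:,2]<43)]
    print(n,cv2.minAreaRect(q[:,:2].astype(np.float32)))
    for o in vision.cut_out(n,'bottle')[:3]:
        q=cloud(cal,d,o['region']);print(round(o['conf'],2),np.round(o['uv']),np.round(np.median(q,0)))
    for o in vision.landmark_of(n,'bottle_rack')[:1]+vision.landmark_of(n,'bottle')[:2]: print(o['conf'],np.round(o['uv']),np.round(onplane(cal,o['uv'],0)))
    if n=='side': cv2.imwrite('pics/s3c.png',cv2.resize(p[180:320,250:430,::-1],(720,560)))
go((620.1,-50.2,52,77.8))
E
```

```text
top ((636.310546875, 28.87586212158203), (97.85182189941406, 55.500396728515625), 76.21186828613281)
0.55 [325. 220.] [635.   2.   0.]
side ((631.7201538085938, -5.45892333984375), (154.45993041992188, 55.289859771728516), 77.68221282958984)
0.92 [342. 230.] [615. -63. 111.]
0.72 [328. 244.] [627.   2.   0.]
0.63 [341. 247.] [647. -15.   0.]
0.31 [261. 328.] [ 440. -106.    0.]
t 9.5 tcp [619.6 -51.8 105.1] yaw 77.9 open 0.317 F [ 0.2  1.1 -0.4] g 34.8
(620.1, -50.2, 52, 77.8) -> [0.17, 0.01, 5.31] yaw 0.001
```

View pics/s3c.png

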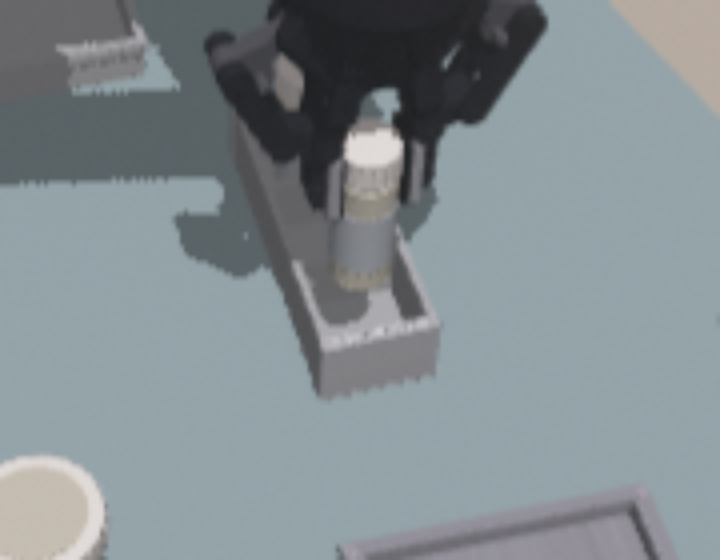

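The bottle hangs upright over the free end cell, centred on it, so I lower it.

Call:
play_rows:
  steps:
    - {"delta_pos": [0.1,0,1.5],"yaw": 0,"jaw": 0}
    - {"delta_pos": [0.1,0,3],"yaw": 0,"jaw": 0}
    - {"delta_pos": [0.1,0,4.3],"yaw": 0,"jaw": 0}
    - {"delta_pos": [0.1,0,5],"yaw": 0,"jaw": 0}
    - {"delta_pos": [0.1,0,5.3],"yaw": 0,"jaw": 0}
    - {"delta_pos": [0.1,0,5.4],"yaw": 0,"jaw": 0}
    - {"delta_pos": [0.1,0,5.4],"yaw": 0,"jaw": 0}
    - {"delta_pos": [0.1,0,5.4],"yaw": 0,"jaw": 0}

```text
clock: 10.3
eef_pos: [618.6, -50.7, 51.6]
tcp_rot: [-3.139, 0.0, 1.359]
contact_force: [-6.1, 0.7, 15.8]
opening: 0.314
grasp_force: 36.9
```

```bash
python3 - <<'E'
from h import *
go((620.1,-50.2,52,77.8))
E
```

```text
t 10.3 tcp [618.6 -50.7  51.6] yaw 77.9 open 0.314 F [-6.1  0.7 15.8] g 36.9
(620.1, -50.2, 52, 77.8) -> [0.08, 0.13, -0.04] yaw 0.001
```

Call:
play_rows:
  steps:
    - {"delta_pos": [0,0,-0.1],"yaw": 0,"jaw": 0}
    - {"delta_pos": [0,0,-0.1],"yaw": 0,"jaw": 40}
    - {"delta_pos": [0,0,-0.1],"yaw": 0,"jaw": 60}
    - {"delta_pos": [0,0,-0.1],"yaw": 0,"jaw": 60}
    - {"delta_pos": [0,0,-2],"yaw": 0,"jaw": 60}
    - {"delta_pos": [0,0,-5],"yaw": 0,"jaw": 60}
    - {"delta_pos": [0,0,-8],"yaw": 0,"jaw": 60}
    - {"delta_pos": [0,0,-8],"yaw": 0,"jaw": 60}

```text
clock: 11.1
eef_pos: [622.3, -51.0, 134.7]
tcp_rot: [3.135, -0.001, 1.359]
contact_force: [1.3, 0.3, 0.0]
opening: 0.601
grasp_force: 0.0
```

```bash
python3 - <<'E'
from h import *
go((438.4,-108.5,130,77.8),(438.4,-108.5,33,77.8))
E
```

```text
t 11.1 tcp [622.3 -51.  134.7] yaw 77.9 open 0.601 F [1.3 0.3 0. ] g 0.0
(438.4, -108.5, 130, 77.8) -> [-9.49, -16.77, 0.36] yaw 0.001
(438.4, -108.5, 33, 77.8) -> [-9.5, -16.83, 10.06] yaw 0.001
```

Call:
play_rows:
  steps:
    - {"delta_pos": [-2.4,-4.2,0],"yaw": 0,"jaw": 100}
    - {"delta_pos": [-4.8,-8.4,0],"yaw": 0,"jaw": 100}
    - {"delta_pos": [-7.2,-12.6,0],"yaw": 0,"jaw": 100}
    - {"delta_pos": [-9.5,-16.8,0],"yaw": 0,"jaw": 100}
    - {"delta_pos": [-9.5,-16.8,0.4],"yaw": 0,"jaw": 100}
    - {"delta_pos": [-9.5,-16.8,0.4],"yaw": 0,"jaw": 100}
    - {"delta_pos": [-9.5,-16.8,0.4],"yaw": 0,"jaw": 100}
    - {"delta_pos": [-9.5,-16.8,0.4],"yaw": 0,"jaw": 100}

```text
clock: 11.9
eef_pos: [436.7, -108.2, 126.8]
tcp_rot: [3.141, -0.0, 1.359]
contact_force: [0.0, -0.9, 0.3]
opening: 1.001
grasp_force: 0.0
```

```bash
python3 - <<'E'
from h import *
p,d=save('top','t4');cal=vision.calibration('top')
c=cloud(cal,d,np.ones(d.shape,bool))
q=c[(c[:,0]>590)&(c[:,0]<650)&(c[:,1]>-85)&(c[:,1]<-20)&(c[:,2]>60)]
print(len(q)); 
if len(q)>5: print(cv2.minAreaRect(q[:,:2].astype(np.float32)),np.median(q[:,2]))
p,d=save('wrist','w4');cal=vision.calibration('wrist')
c=cloud(cal,d,np.ones(d.shape,bool))
q=c[(c[:,0]>390)&(c[:,0]<490)&(c[:,1]>-150)&(c[:,1]<-60)&(c[:,2]>62)&(c[:,2]<74)]
print(len(q))
if len(q)>5: print(cv2.minAreaRect(q[:,:2].astype(np.float32)),np.median(q[:,2]))
go((438.4,-108.5,33,77.8))
E
```

```text
233
((616.8486938476562, -50.21644592285156), (28.529743194580078, 28.327909469604492), 79.54529571533203) 85.12107425290674
6964
((438.84906005859375, -107.90785217285156), (56.95685577392578, 56.979740142822266), 46.84808349609375) 68.59867159228722
t 12.0 tcp [ 436.3 -108.1  126.7] yaw 77.9 open 1.001 F [-0.3 -0.1  0.1] g 0.0
(438.4, -108.5, 33, 77.8) -> [0.01, 0.21, 9.37] yaw 0.002
```

View pics/w4.png

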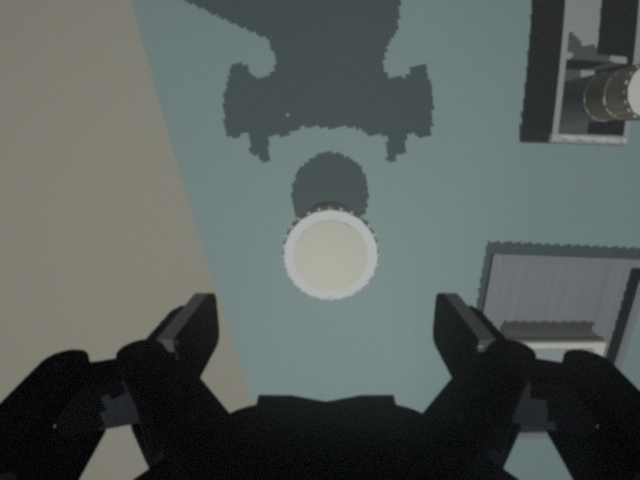

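The bottle stands in its end cell with its top at 85 mm, as it should be. The cup is centred between the open fingers at (331,253) and measures (438.8, -107.9).

Call:
play_rows:
  grip_force: 40
  steps:
    - {"delta_pos": [0,0.2,3],"yaw": 0,"jaw": 100}
    - {"delta_pos": [0,0.2,6],"yaw": 0,"jaw": 100}
    - {"delta_pos": [0,0.2,8.3],"yaw": 0,"jaw": 100}
    - {"delta_pos": [0,0.2,9.3],"yaw": 0,"jaw": 100}
    - {"delta_pos": [0,0.2,9.3],"yaw": 0,"jaw": 85}
    - {"delta_pos": [0,0.2,9.3],"yaw": 0,"jaw": 75}
    - {"delta_pos": [0,0.2,9.3],"yaw": 0,"jaw": 68}
    - {"delta_pos": [0,0.2,9.3],"yaw": 0,"jaw": 62}

```text
clock: 12.8
eef_pos: [438.3, -109.0, 35.0]
tcp_rot: [3.139, 0.0, 1.359]
contact_force: [-0.9, 0.3, 5.3]
opening: 0.642
grasp_force: 41.1
```

Call:
play_rows:
  steps:
    - {"delta_pos": [0,0,0],"yaw": 0,"jaw": 50}
    - {"delta_pos": [0,0,0],"yaw": 0,"jaw": 40}
    - {"delta_pos": [0,0,0],"yaw": 0,"jaw": 40}
    - {"delta_pos": [0,0,-0.5],"yaw": 0,"jaw": 40}
    - {"delta_pos": [0,0,-3],"yaw": 0,"jaw": 40}
    - {"delta_pos": [0,0,-6],"yaw": 0,"jaw": 40}
    - {"delta_pos": [0,0,-9],"yaw": 0,"jaw": 40}
    - {"delta_pos": [0,0,-11],"yaw": 0,"jaw": 40}

```text
clock: 13.6
eef_pos: [437.9, -108.9, 146.4]
tcp_rot: [3.139, 0.0, 1.359]
contact_force: [0.9, 0.4, -1.1]
opening: 0.641
grasp_force: 42.7
```

```bash
python3 - <<'E'
from h import *
p,d=save('side','s5');cv2.imwrite('pics/s5c.png',cv2.resize(p[220:400,170:350,::-1],(540,540)))
go((592.3,283.1,145,77.8),(592.3,283.1,60,77.8),(575.5,204.9,145,77.8))
E
```

```text
t 13.65 tcp [ 439.3 -109.3  148.6] yaw 77.9 open 0.643 F [ 1.7 -0.3  1.1] g 42.7
(592.3, 283.1, 145, 77.8) -> [41.58, 6.7, 0.39] yaw 0.001
(592.3, 283.1, 60, 77.8) -> [41.58, 6.64, 8.89] yaw 0.001
(575.5, 204.9, 145, 77.8) -> [33.58, 6.7, 0.4] yaw 0.001
```

View pics/s5c.png

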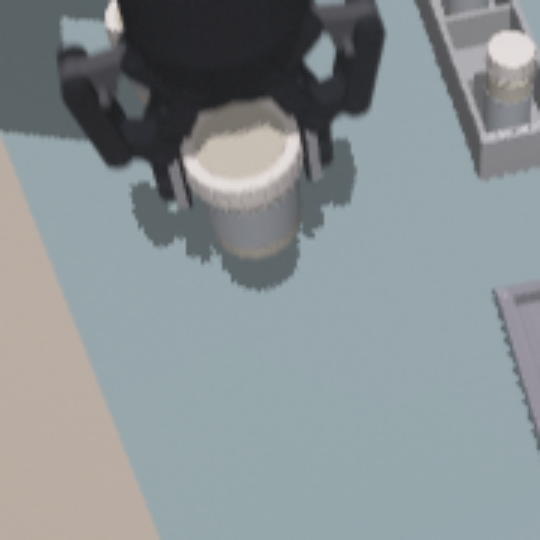

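The crop shows the cup held upright by its lid, with the slim bottle standing in the rack at the top right. Next is the far bay.

Call:
play_rows:
  steps:
    - {"delta_pos": [4.7,0.75,0],"yaw": 0,"jaw": 40}
    - {"delta_pos": [9.4,1.5,0],"yaw": 0,"jaw": 40}
    - {"delta_pos": [14.1,2.25,0],"yaw": 0,"jaw": 40}
    - {"delta_pos": [18.8,3,0],"yaw": 0,"jaw": 40}
    - {"delta_pos": [23.5,3.75,0],"yaw": 0,"jaw": 40}
    - {"delta_pos": [28.2,4.5,0],"yaw": 0,"jaw": 40}
    - {"delta_pos": [32.9,5.25,0],"yaw": 0,"jaw": 40}
    - {"delta_pos": [37,6,0],"yaw": 0,"jaw": 40}

```text
clock: 14.45
eef_pos: [574.1, 242.7, 143.9]
tcp_rot: [3.141, -0.0, 1.36]
contact_force: [0.2, -0.2, -0.7]
opening: 0.644
grasp_force: 42.7
```

```bash
python3 - <<'E'
from h import *
go((592.3,283.1,145,77.8),(592.3,283.1,70,77.8))
E
```

```text
t 14.45 tcp [574.1 242.7 143.9] yaw 77.9 open 0.644 F [ 0.2 -0.2 -0.7] g 42.7
(592.3, 283.1, 145, 77.8) -> [4.33, 0.93, -0.11] yaw 0.002
(592.3, 283.1, 70, 77.8) -> [4.33, 0.93, 7.39] yaw 0.002
```

Call:
play_rows:
  steps:
    - {"delta_pos": [3,0.6,0],"yaw": 0,"jaw": 40}
    - {"delta_pos": [4.3,0.9,0],"yaw": 0,"jaw": 40}
    - {"delta_pos": [4.3,0.9,1],"yaw": 0,"jaw": 40}
    - {"delta_pos": [4.3,0.9,3],"yaw": 0,"jaw": 40}
    - {"delta_pos": [4.3,0.9,5],"yaw": 0,"jaw": 40}
    - {"delta_pos": [4.3,0.9,7],"yaw": 0,"jaw": 40}
    - {"delta_pos": [4.3,0.9,7.4],"yaw": 0,"jaw": 40}
    - {"delta_pos": [4.3,0.9,7.4],"yaw": 0,"jaw": 40}

```text
clock: 15.25
eef_pos: [590.6, 278.9, 68.9]
tcp_rot: [-3.14, 0.002, 1.358]
contact_force: [0.5, 0.2, -0.2]
opening: 0.641
grasp_force: 42.7
```

```bash
python3 - <<'E'
from h import *
p,d=save('side','s6');cv2.imwrite('pics/s6c.png',cv2.resize(p[110:250,190:330,::-1],(560,560)))
go((592.3,283.1,37,77.8))
E
```

```text
t 15.3 tcp [591.4 279.5  69.9] yaw 77.8 open 0.638 F [ 0.2 -0.7 -0.1] g 42.7
(592.3, 283.1, 37, 77.8) -> [0.37, 0.01, 3.29] yaw 0.0
```

View pics/s6c.png

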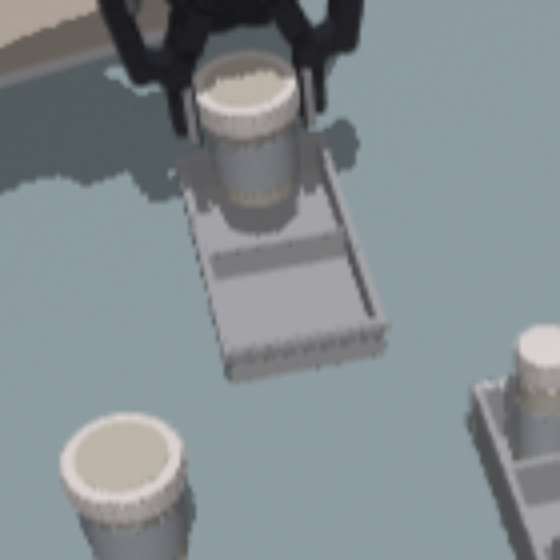

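The cup hangs over the far bay, centred. I lower it slowly.

Call:
play_rows:
  steps:
    - {"delta_pos": [0.25,0,1],"yaw": 0,"jaw": 40}
    - {"delta_pos": [0.25,0,2],"yaw": 0,"jaw": 40}
    - {"delta_pos": [0.25,0,2.6],"yaw": 0,"jaw": 40}
    - {"delta_pos": [0.25,0,3],"yaw": 0,"jaw": 40}
    - {"delta_pos": [0.25,0,3.2],"yaw": 0,"jaw": 40}
    - {"delta_pos": [0.25,0,3.2],"yaw": 0,"jaw": 40}
    - {"delta_pos": [0.25,0,3.2],"yaw": 0,"jaw": 40}
    - {"delta_pos": [0.25,0,3.2],"yaw": 0,"jaw": 40}

```text
clock: 16.1
eef_pos: [591.9, 283.0, 38.0]
tcp_rot: [-3.141, 0.0, 1.359]
contact_force: [-3.3, -0.5, 5.3]
opening: 0.641
grasp_force: 43.0
```

```bash
python3 - <<'E'
from h import *
go((592.3,283.1,37,77.8))
E
```

```text
t 16.1 tcp [591.9 283.   38. ] yaw 77.9 open 0.641 F [-3.3 -0.5  5.3] g 43.0
(592.3, 283.1, 37, 77.8) -> [0.02, 0.03, 0.1] yaw 0.001
```

Contact at 5 N, so the cup is on the floor. I release it.

Call:
play_rows:
  steps:
    - {"delta_pos": [0,0,0],"yaw": 0,"jaw": 75}
    - {"delta_pos": [0,0,0],"yaw": 0,"jaw": 100}
    - {"delta_pos": [0,0,0],"yaw": 0,"jaw": 100}
    - {"delta_pos": [0,0,0],"yaw": 0,"jaw": 100}
    - {"delta_pos": [0,0,-2],"yaw": 0,"jaw": 100}
    - {"delta_pos": [0,0,-5],"yaw": 0,"jaw": 100}
    - {"delta_pos": [0,0,-8],"yaw": 0,"jaw": 100}
    - {"delta_pos": [0,0,-9.5],"yaw": 0,"jaw": 100}

```text
clock: 16.9
eef_pos: [593.3, 283.4, 135.4]
tcp_rot: [3.139, -0.002, 1.359]
contact_force: [0.2, 0.5, 1.2]
opening: 0.999
grasp_force: 0.0
```

```bash
python3 - <<'E'
from h import *
go((447,89,130,77.8))
E
```

```text
t 16.9 tcp [593.3 283.4 135.4] yaw 77.9 open 0.999 F [0.2 0.5 1.2] g 0.0
(447, 89, 130, 77.8) -> [-22.09, -10.22, 0.47] yaw 0.001
```

Call:
play_rows:
  steps:
    - {"delta_pos": [-4.4,-2,0],"yaw": 0,"jaw": 100}
    - {"delta_pos": [-8.8,-4,0],"yaw": 0,"jaw": 100}
    - {"delta_pos": [-13.2,-6,0],"yaw": 0,"jaw": 100}
    - {"delta_pos": [-17.6,-8,0],"yaw": 0,"jaw": 100}
    - {"delta_pos": [-22,-10.2,0],"yaw": 0,"jaw": 100}
    - {"delta_pos": [-22.1,-10.2,0.4],"yaw": 0,"jaw": 100}
    - {"delta_pos": [-22.1,-10.2,0.4],"yaw": 0,"jaw": 100}
    - {"delta_pos": [-22.1,-10.2,0.4],"yaw": 0,"jaw": 100}

```text
clock: 17.7
eef_pos: [446.9, 88.8, 128.9]
tcp_rot: [3.141, -0.001, 1.359]
contact_force: [1.4, 0.6, 0.0]
opening: 0.998
grasp_force: 0.0
```

```bash
python3 - <<'E'
from h import *
p,d=save('wrist','w7');cal=vision.calibration('wrist')
c=cloud(cal,d,np.ones(d.shape,bool))
q=c[(c[:,0]>395)&(c[:,0]<500)&(c[:,1]>45)&(c[:,1]<135)&(c[:,2]>62)&(c[:,2]<74)]
print(len(q))
if len(q)>5: print(cv2.minAreaRect(q[:,:2].astype(np.float32)),np.median(q[:,2]))
p,d=save('top','t7');cal=vision.calibration('top')
c=cloud(cal,d,np.ones(d.shape,bool))
q=c[(c[:,0]>510)&(c[:,0]<660)&(c[:,1]>150)&(c[:,1]<340)&(c[:,2]>60)&(c[:,2]<78)]
print(len(q))
if len(q)>5: print(cv2.minAreaRect(q[:,:2].astype(np.float32)),np.median(q[:,2]))
go((447,89.2,33,77.8))
E
```

```text
6808
((447.3895263671875, 88.94392395019531), (56.939998626708984, 56.8004035949707), 53.08852767944336) 68.64349962661204
827
((590.8713989257812, 283.43798828125), (58.06781005859375, 56.268245697021484), 45.550174713134766) 70.8420554198891
t 17.8 tcp [447.   89.1 128.9] yaw 77.9 open 1.002 F [-0.6 -0.1 -0.3] g 0.0
(447, 89.2, 33, 77.8) -> [0.01, -0.01, 9.59] yaw 0.002
```

The first cup stands in its bay, with its lid at 71 mm and the right position. Cup two sits exactly under the tool.

Call:
play_rows:
  steps:
    - {"delta_pos": [0,0,3],"yaw": 0,"jaw": 100}
    - {"delta_pos": [0,0,6],"yaw": 0,"jaw": 100}
    - {"delta_pos": [0,0,8.5],"yaw": 0,"jaw": 100}
    - {"delta_pos": [0,0,9.5],"yaw": 0,"jaw": 100}
    - {"delta_pos": [0,0,9.5],"yaw": 0,"jaw": 85}
    - {"delta_pos": [0,0,9.5],"yaw": 0,"jaw": 75}
    - {"delta_pos": [0,0,9.5],"yaw": 0,"jaw": 68}
    - {"delta_pos": [0,0,9.5],"yaw": 0,"jaw": 62}

```text
clock: 18.6
eef_pos: [447.0, 88.6, 35.1]
tcp_rot: [3.139, -0.001, 1.359]
contact_force: [-0.2, 0.9, 4.7]
opening: 0.642
grasp_force: 41.1
```

Call:
play_rows:
  steps:
    - {"delta_pos": [0,0,0],"yaw": 0,"jaw": 50}
    - {"delta_pos": [0,0,0],"yaw": 0,"jaw": 40}
    - {"delta_pos": [0,0,0],"yaw": 0,"jaw": 40}
    - {"delta_pos": [0,0,-0.5],"yaw": 0,"jaw": 40}
    - {"delta_pos": [0,0,-3],"yaw": 0,"jaw": 40}
    - {"delta_pos": [0,0,-6],"yaw": 0,"jaw": 40}
    - {"delta_pos": [0,0,-8],"yaw": 0,"jaw": 40}
    - {"delta_pos": [0,0,-8],"yaw": 0,"jaw": 40}

```text
clock: 19.4
eef_pos: [447.9, 88.7, 116.8]
tcp_rot: [3.136, -0.002, 1.359]
contact_force: [1.1, -0.7, -0.9]
opening: 0.646
grasp_force: 42.8
```

```bash
python3 - <<'E'
from h import *
go((575,203,115,77.8),(575,203,70,77.8))
E
```

```text
t 19.4 tcp [447.9  88.7 116.8] yaw 77.8 open 0.646 F [ 1.1 -0.7 -0.9] g 42.8
(575, 203, 115, 77.8) -> [13.85, 10.02, 0.26] yaw 0.001
(575, 203, 70, 77.8) -> [13.84, 9.99, 4.76] yaw 0.001
```

Call:
play_rows:
  steps:
    - {"delta_pos": [3.5,2.5,0],"yaw": 0,"jaw": 40}
    - {"delta_pos": [7,5,0],"yaw": 0,"jaw": 40}
    - {"delta_pos": [10.5,7.5,0],"yaw": 0,"jaw": 40}
    - {"delta_pos": [13.8,10,0],"yaw": 0,"jaw": 40}
    - {"delta_pos": [13.8,10,0],"yaw": 0,"jaw": 40}
    - {"delta_pos": [13.8,10,2],"yaw": 0,"jaw": 40}
    - {"delta_pos": [13.8,10,4],"yaw": 0,"jaw": 40}
    - {"delta_pos": [13.8,10,4.5],"yaw": 0,"jaw": 40}

```text
clock: 20.2
eef_pos: [570.4, 201.3, 66.1]
tcp_rot: [-3.138, 0.002, 1.359]
contact_force: [-0.7, 0.2, -0.7]
opening: 0.639
grasp_force: 42.8
```

```bash
python3 - <<'E'
from h import *
go((575.,203.5,37,77.8))
E
```

```text
t 20.2 tcp [570.4 201.3  66.1] yaw 77.9 open 0.639 F [-0.7  0.2 -0.7] g 42.8
(575.0, 203.5, 37, 77.8) -> [0.32, 0.41, 2.9] yaw 0.001
```

Call:
play_rows:
  steps:
    - {"delta_pos": [0.2,0.2,0],"yaw": 0,"jaw": 40}
    - {"delta_pos": [0.2,0.2,1],"yaw": 0,"jaw": 40}
    - {"delta_pos": [0.2,0.2,2],"yaw": 0,"jaw": 40}
    - {"delta_pos": [0.2,0.2,2.6],"yaw": 0,"jaw": 40}
    - {"delta_pos": [0.2,0.2,3],"yaw": 0,"jaw": 40}
    - {"delta_pos": [0.2,0.2,3.15],"yaw": 0,"jaw": 40}
    - {"delta_pos": [0.2,0.2,3.15],"yaw": 0,"jaw": 40}
    - {"delta_pos": [0.2,0.2,3.15],"yaw": 0,"jaw": 40}

```text
clock: 21.0
eef_pos: [575.0, 203.8, 38.1]
tcp_rot: [-3.141, 0.0, 1.359]
contact_force: [-3.7, -0.5, 7.7]
opening: 0.642
grasp_force: 43.6
```

```bash
python3 - <<'E'
from h import *
go((575.,203.5,37,77.8))
p,d=save('side','s8');cv2.imwrite('pics/s8c.png',cv2.resize(p[110:250,190:330,::-1],(560,560)))
E
```

```text
t 21.0 tcp [575.  203.8  38.1] yaw 77.9 open 0.642 F [-3.7 -0.5  7.7] g 43.6
(575.0, 203.5, 37, 77.8) -> [-0.03, 0.01, 0.11] yaw 0.001
```

View pics/s8c.png

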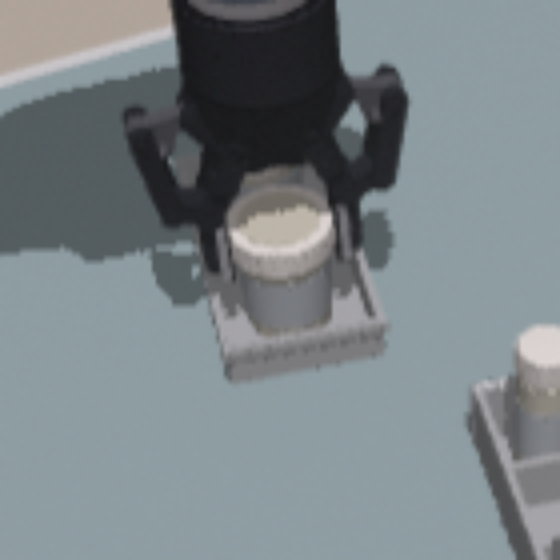

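The cup stands in the near bay, with the carrier wall clear around its foot. I release it and rise.

Call:
play_rows:
  steps:
    - {"delta_pos": [0,0,0],"yaw": 0,"jaw": 75}
    - {"delta_pos": [0,0,0],"yaw": 0,"jaw": 100}
    - {"delta_pos": [0,0,0],"yaw": 0,"jaw": 100}
    - {"delta_pos": [0,0,0],"yaw": 0,"jaw": 100}
    - {"delta_pos": [0,0,-2],"yaw": 0,"jaw": 100}
    - {"delta_pos": [0,0,-5],"yaw": 0,"jaw": 100}
    - {"delta_pos": [0,0,-9],"yaw": 0,"jaw": 100}
    - {"delta_pos": [0,0,-12],"yaw": 0,"jaw": 100}

```text
clock: 21.85
eef_pos: [575.5, 203.9, 159.3]
tcp_rot: [3.141, -0.001, 1.359]
contact_force: [0.1, -0.7, -0.4]
opening: 0.999
grasp_force: 0.0
```

Call:
play_rows:
  steps:
    - {"delta_pos": [-4,-3,0],"yaw": 0,"jaw": 100}
    - {"delta_pos": [-8,-6,0],"yaw": 0,"jaw": 100}
    - {"delta_pos": [-10,-9,0],"yaw": 0,"jaw": 100}
    - {"delta_pos": [-12,-12,0],"yaw": 0,"jaw": 100}
    - {"delta_pos": [-14,-15,0],"yaw": 0,"jaw": 100}
    - {"delta_pos": [-14,-18,0],"yaw": 0,"jaw": 100}
    - {"delta_pos": [-14,-18,0],"yaw": 0,"jaw": 100}
    - {"delta_pos": [-14,-18,0],"yaw": 0,"jaw": 100}

```text
clock: 22.65
eef_pos: [370.0, 104.9, 157.7]
tcp_rot: [3.14, -0.001, 1.359]
contact_force: [-0.1, -0.3, 1.2]
opening: 1.002
grasp_force: 0.0
```

```bash
python3 - <<'E'
from h import *
p,d=save('top','t9');cal=vision.calibration('top');c=cloud(cal,d,np.ones(d.shape,bool))
def m(n,b,z0,z1,o,yaw):
    q=c[(c[:,0]>b[0])&(c[:,0]<b[1])&(c[:,1]>b[2])&(c[:,1]<b[3])&(c[:,2]>z0)&(c[:,2]<z1)]
    if len(q)<5: print(n,'none');return
    e=np.array(cv2.minAreaRect(q[:,:2].astype(np.float32))[0])-o;a=np.radians(yaw)
    print(n,len(q),np.round([e[0]*np.cos(a)+e[1]*np.sin(a),-e[0]*np.sin(a)+e[1]*np.cos(a)],1),'z',np.round(np.percentile(q[:,2],[5,50,95]),1))
m('cup far',(540,650,245,330),60,80,(583.9,244),-12.2)
m('cup near',(520,630,160,243),60,80,(583.9,244),-12.2)
m('bottle',(590,650,-85,-20),74,95,(630.7,-1.4),-12.2)
m('racked',(610,680,20,80),74,95,(630.7,-1.4),-12.2)
m('mailer',(550,645,-290,-210),17.5,40,(598.2,-250.2),-13)
m('oil',(760,830,100,160),45,70,(794,128),0)
m('tally',(760,830,-180,-120),15,35,(787,-150),0)
go()
E
```

```text
cup far 826 [-1.2 40.8] z [67.  70.8 73.8]
cup near 815 [ -1.4 -40.4] z [67.3 70.8 73.8]
bottle 210 [ -2.7 -50.4] z [80.5 85.1 87.9]
racked 216 [ 1.5 50.1] z [79.3 85.1 88.1]
mailer 752 [-2.8  4.2] z [19.5 22.9 25.7]
oil 100 [0.1 0.1] z [49.6 54.9 62. ]
tally 426 [ 0.2 -1.4] z [17.4 23.5 27. ]
t 22.7 tcp [370.8 105.  157.7] yaw 77.9 open 0.999 F [-0.9 -0.5  0.4] g 0.0
```

View pics/t9.png

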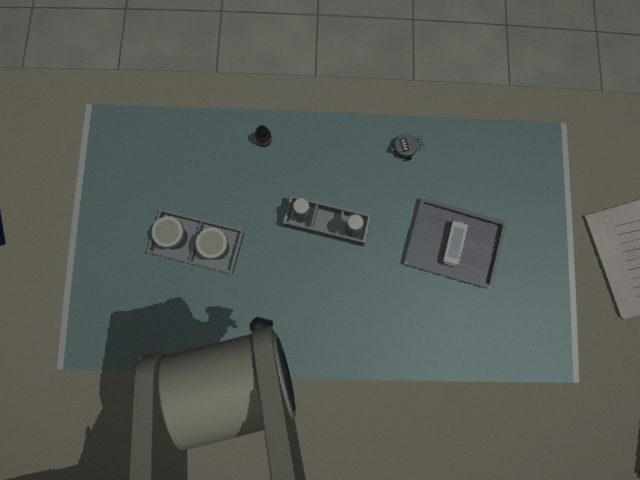

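The last view shows the cups in both bays at (167,231) and (212,242), the bottle in the end cell at (356,223), and the mailer flat in the tray at (455,243). The oil bottle and tally counter have not moved.

```bash
python3 -c "
from rig import r
print(r.sign_off())"
```

```text
the job is handed in; nothing more can be done
None
```

The job is handed in at about 22.7 s on the robot clock: the last camera check showed both cups in their own bays, the bottle in the free end cell, the mailer flat and label up in the tray, and the racked bottle, oil bottle and tally counter in place; sign-off returned no verdict.

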